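# Click the paper stop of the archive punch into place

## Robot

A 7-joint arm with a two-finger parallel gripper is mounted at the origin on the work surface. World frame = base frame: x ahead of the robot, y to its left, z up, the work surface at z = 0. Lengths are in m, angles in degrees, forces in N, time in s.
With the tool pointing down it reaches from about 0.425 to 0.8 m from the base axis. Payload 8.3 kg.
Tool frame: the origin (TCP) lies on the centre line of the jaws, within the pads' length; the fingertips stand 11 mm ahead of it and the grasp point (between the pads) lies 8 mm behind it; x points along the fingers, y is the direction in which the jaws open and shut, and the axes are right-handed (so a half turn about x gives the same grasp; the last joint's range is limited). The gripper opens to 85 mm and grips with 20 to 120 N. Pads are 22 mm wide; open, the fingers measure 114 mm over their backs; the gripper's body (76 mm by 85 mm) begins 54 mm behind the grasp point. The pads swing forward as they close: fully open they stand 13 mm farther back than shut.
Start: joints at [-72.932, 21.967, 0.94, 78.501, -0.361, 79.538, -2.664], TCP at [0.221, 0.585, 0.242] pointing down, gripper open.
Joint ranges: [-169.22, 169.22], [-14.56, 117.87], [-87.37, 89.26], [10.42, 133.3], [-82.24, 262.24], [0.94, 117.77], [-172.7, 172.7]. Speed limits (degrees/s): [136.94, 136.94, 172.46, 172.46, 180, 180, 180].

## Interface

Orientations are given as a 3x3 rotation matrix whose columns are the frame's x, y, z axes.
In Python, from cell import ctrl gives the robot as it stands.
- The arm moves only by the shell command python3 -m pendant 'ROWS' [FORCE]. ROWS is JSON, a list of rows, each an object of numbers: "hand": the opening in per cent of the stroke, from 0 (shut) to 100 (fully open); "dx", "dy", "dz": the shift along the world's x, y, z in m; "wx", "wy", "wz": the turn, a rotation vector about the world's x, y, z in degrees. In form: [{"hand": .., "dx": .., "dy": .., "dz": .., "wx": .., "wy": .., "wz": ..}, ...]. A call has 1 to 20 rows; each row shifts and turns the commanded pose from where the row before left it; what a row does not reach is not made up. A row lasts 1/12 s, in which the tool goes at most 41.7 mm and 7.16 degrees, less where a joint would pass 70% of its speed; a pose out of reach is approached as far as the arm can. A call is refused whole if a number of a shift passes 0.0417 or a number of a turn 7.16, either way. A call with a gripper value outside its range is refused whole. The fingers move at their own pace and stop on an object; FORCE is the grip in N (left out, the last holds). Time passes only in rows, so rows that do not move let the fingers close. It gives the time, the measured TCP pose, the force and the opening at its end, in the units of the state.
- ctrl.read_state(): the state, without advancing time (a new reading comes with each control period).
- ctrl.camera(name): name is "scene" or "top" or "wrist"; returns (picture, depth): 400x640x3 uint8, red, green, blue; 400x640 float32, m along the optical axis (not along the pixel's ray), 0 where there is no reading.
- ctrl.camera_params(name): a dict with "intrinsics" (3x3 intrinsics, pixels), "k1" (the pictures are not rectified: a ray, as slopes to the right and down, at radius r is drawn at 1 + k1 r^2 times it, then the intrinsics apply), "cam_to_world" (4x4, takes a point from camera to world coordinates); the wrist camera has in their place "T_tool_cam" (4x4, takes a point from camera to tool coordinates, whose origin is the TCP and whose axes are the tool frame's). Camera axes: x right, y down, z forward; pixel columns grow to the right and rows downward; lengths in m; the calibration is good to about 2 mm. A picture is of the moment at which its call begins: read the wrist's pose just before it. camera_params takes no time and is no camera call.
- ctrl.sign_off(): hands the job in, once; it reports no verdict.
Trained networks look in the newest picture that a camera, given by its name, has taken for a name from the list of things; names that differ only in an ending like _2 or _b are one class to them, and where a whole thing is asked for, a point or a joint stands for the part that bears it (a point fixed in the world has none). Each returns a list of dicts, best first, with "score" (0 to 1); they miss things now and then, are a little off and sometimes report something else, mostly with a low value. They report only what shows in the picture. A call takes as long as a camera call.
- ctrl.outline_of(thing, camera): "mask" (400x640 bool, what is visible of it) and "rect" ([left, top, width, height] in pixels, round what is visible of it).
The state is a dict: "time_s": time; "qpos": joint angles; "joint_vel": joint speeds; "joint_efforts": joint torques, N m; "eef_pos": TCP position; "tool_rot": TCP orientation; "contact_force": force on the tool from outside, world axes, zero at the start; "moment": the same for the moment, N m; "width": finger opening in m.
Only numpy, scipy, OpenCV 4.12 (cv2) and the standard library are available. Lean on these libraries where they do the work, as an engineer would, in place of code of your own. Each camera call takes 0.05 s, during which the arm holds its last target.

## Task

Set up the long-bed hole punch for the next batch of files: push the black paper stop along its slot towards the white punch head until it clicks into its catch in the green zone (the yellow pin on top drops), and leave it clicked in. Only then press the green start button on the head fully down and let it go. Just push and press with the fingertips: do not pinch the stop, and leave the other things on the table where they are.

Things in the scene. Friction and masses are not known exactly. Their poses are not given: they have to be found in the camera images.
- punch: electric hole punch, fixed. Origin on the table under the bed; y runs along the bed towards the head, x across, z up. Grey bed from y -270 to 150 mm, x -75 to 75 mm, top 30 mm above the table, a 22 mm wide slot along its middle (x = 0) guides the stop. White head with a blue band from y 150 to 260 mm, x -75 to 75 mm, top at 95 mm, the start button in the middle of its top
- stop (a joint): travel in m of the black paper stop towards the head, 0 to 0.28; at 0 its middle is at y -170 mm of the punch; starts at 0 to 0.07. Slides at 3 to 7 N. Its one catch (spring pin, notch) lies somewhere at 0.175 to 0.208. There the force dips to nothing over some 5 mm, the stop jumps 3 to 5 mm ahead, then is blocked: stop pushing at 10 to 15 N, as some 22 to 30 N forces it out beyond the catch
- stop_mid (a point): middle of the top of the paper stop, 64 mm above the table. The stop is a black block with a white line on top across its middle, 104 mm across the bed (x of the punch), 40 mm along it (y, orange end pads included); it stands from 31.5 to 63.5 mm above the table
- pad_rear (a point): middle of the outer face of the orange pad (104 x 30 mm, 5 mm thick) on the end of the stop away from the head; here one pushes towards the head. It is 47.5 mm above the table, 20 mm from the middle of the stop
- pad_front (a point): middle of the outer face of the same orange pad on the end of the stop facing the head. Touching both pads at once counts as pinching
- pin (a joint): drop in m of the yellow pin (14 mm across) on top of the stop: 0 to 0.001 while it rides up, about 0.0055 when it has clicked into the catch; it stands 9 mm proud of the stop when up, 4 mm when down
- band (a point): middle of the green zone, on top of the bed at y = 20 mm of the punch: two green stripes along the edges of the bed, 44 mm long (y -2 to +42 mm)
- start (a joint): press of the round green start button (32 mm across) on the head, in m: 0 up, 0.006 fully down, sprung back, about 5 N when down
- start_top (a point): middle of the top of the green start button, which is pressed straight down; 22 mm above the top of the head, 117 mm above the table
- water: bystander: clear water bottle with red cap, 62 mm wide, 200 mm tall, origin under its base
- cup: bystander: paper cup, 74 mm wide, 85 mm tall, origin under its base
- glue: bystander: glue stick with yellow cap, 28 mm wide, 90 mm tall, origin under its base
- stapler: bystander: blue and black stapler lying along its y, 36 x 130 x 39 mm, origin under its middle
- staples: bystander: cardboard box of staples, 50 x 70 x 20 mm, origin under its middle
- stamp: bystander: dark wooden hand stamp, 40 mm wide, 74 mm tall, origin under its base
- eraser: bystander: blue eraser, 45 x 20 x 12 mm, origin under its middle

How it is judged (in metres and radians):
On the way, in this order (a step that is already met when the one before it is completed fails the run):
1. the stop has clicked into the catch in the green zone: pin dropped more than 3.5 mm (value of joint pin above 0.0035 m and value of joint stop between 0.165 and 0.215 m), for 0.2 s.
2. the start button is pressed at least 4.5 mm down with the stop clicked in (value of joint start above 0.0045 m and value of joint pin above 0.0035 m), for 0.05 s.
At the end, for the whole second after the job is handed in: the stop rests clicked into the catch in the green zone (pin dropped more than 3.5 mm, stop joint between 0.165 and 0.215 m, at rest), and the start button is up again (pressed less than 1.5 mm) (all of step 1 and value of joint start below 0.0015 m and velocity of joint stop between -0.01 and 0.01 m/s); the robot touches nothing.
It fails at once if the start button pressed (over 3 mm) while the stop is not clicked in (value of joint start above 0.003 m and value of joint pin below 0.0035 m).
It fails at once if the stop pinched: fingers on both of its end pads at once (contact force between each of stop_c1, stop_c2 and the fingers above 0.5 N).
It fails at once if a bystander moved more than 25 mm, lifted or knocked over (distance of any of water, cup, glue, stapler, staples, stamp, eraser from where it was at the start of the episode above 0.025 m or angle between any of water, cup, glue, stamp's own z axis and vertical above 0.6 rad).
It also fails if it takes over 61 s, if anything falls off the work surface, if the arm or the gripper's body presses on something with over 40 N, if the wrist force passes 120 N, or if a joint passes its speed limit or range.

## Working session

There is one attempt and no reset: what is moved stays moved. The work goes in short steps, Python scripts to look and compute and a shell command to move; the robot and the scene stay as the last step left them, time stands still between calls to the robot, and variables do not carry over. Pictures are saved under pics/ and viewed, and the job is handed in when it is done.

```bash
mkdir -p pics; ls
python3 - <<'E'
from cell import ctrl
import cv2,numpy as np
for n in ("scene","top"):
    p,d=ctrl.camera(n); cv2.imwrite(f"pics/{n}0.png",p[:,:,::-1]); c=ctrl.camera_params(n); print(n,c)
    np.savez(f"/tmp/{n}0.npz",p=p,d=d)
    for t in ("stop_mid","punch","start_top","pad_rear"):
        r=ctrl.outline_of(t,n); print(t,[(x['score'],x['rect'],int(x['mask'].sum())) for x in r[:3]])
s=ctrl.read_state();print(s)
E
```

```text
pics
scene {'intrinsics': array([[393.84758279,   0.        , 315.19042376],
       [  0.        , 393.84758279, 198.61496095],
       [  0.        ,   0.        ,   1.        ]]), 'k1': -0.0032595293492940305, 'cam_to_world': array([[ 0.2587448 ,  0.76318253, -0.59211786,  1.04822343],
       [ 0.96592208, -0.20013808,  0.1641319 , -0.10496874],
       [ 0.00675726, -0.61440799, -0.78895955,  0.72877079],
       [ 0.        ,  0.        ,  0.        ,  1.        ]])}
stop_mid [(0.63, [209.6, 191.1, 26.4, 46.4], 890)]
punch [(0.86, [166.9, 140.8, 255.3, 121.8], 15336)]
start_top [(0.69, [379.7, 156.8, 11.4, 13.1], 136)]
pad_rear [(0.76, [210.8, 188.3, 24.1, 49.6], 995)]
top {'intrinsics': array([[449.30498387,   0.        , 323.83877385],
       [  0.        , 449.30498387, 198.68185422],
       [  0.        ,   0.        ,   1.        ]]), 'k1': -0.0008872805651502968, 'cam_to_world': array([[ 0.01698652, -0.9945189 ,  0.10316785,  0.45443351],
       [-0.99967843, -0.01494988,  0.0204824 ,  0.01679212],
       [-0.01882779, -0.1034826 , -0.99445305,  1.01364101],
       [ 0.       
[... 402 characters left out ...]
79.53717772,  -2.66516779]), 'joint_vel': array([-0.04058067,  0.00951309, -0.06423186, -0.00347805,  0.03362568,
       -0.03849533, -0.02603433]), 'joint_efforts': array([-1.13534428e-03, -6.26749420e+01,  8.41730777e-01, -3.71756566e+01,
        1.65459118e-02,  3.62951381e-03,  1.00809070e-04]), 'eef_pos': array([0.22059101, 0.58475148, 0.2422512 ]), 'tool_rot': array([[-9.57663358e-05,  3.53000060e-01,  9.35623294e-01],
       [-6.89296889e-05,  9.35623294e-01, -3.53000067e-01],
       [-9.99999993e-01, -9.82977455e-05, -6.52690302e-05]]), 'contact_force': array([-0.21954955,  0.65484391,  0.15624368]), 'moment': array([0.00324941, 0.01648391, 0.00055162]), 'width': 0.08527531664197986}
```

View pics/top0.png

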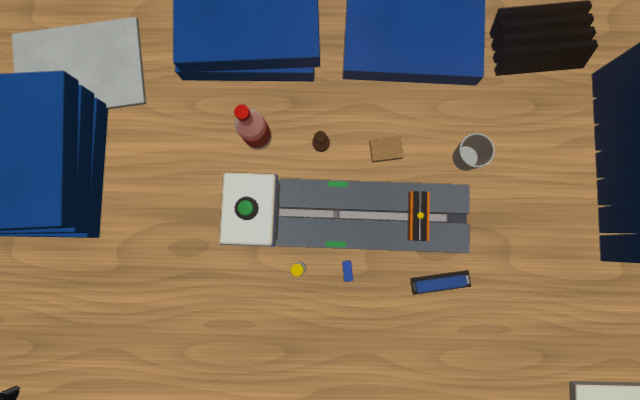

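View pics/scene0.png

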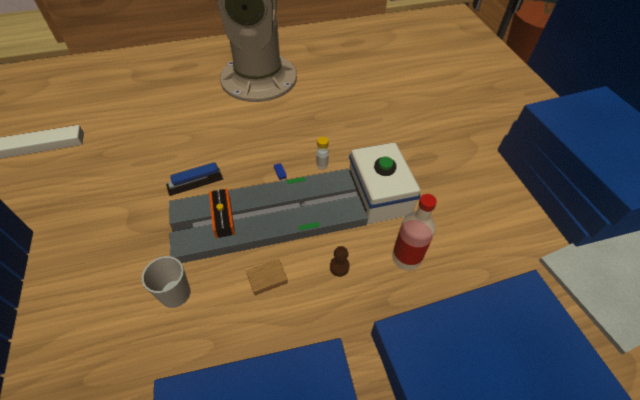

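```bash
cat > h.py <<'E'
from cell import ctrl
import numpy as np,cv2
def pts(n,d,us,vs,T=None,h=None):
    c=ctrl.camera_params(n); K=c['intrinsics']; 
    T=c['cam_to_world'] if T is None else T
    D=np.array([c['k1'],0,0,0.])
    uv=cv2.undistortPoints(np.stack([us,vs],-1).astype(float).reshape(-1,1,2),K,D).reshape(-1,2)
    r=np.c_[uv,np.ones(len(uv))]
    if h is None: P=r*d[np.asarray(vs).astype(int),np.asarray(us).astype(int)][:,None]
    else:
        w=r@T[:3,:3].T; P=r*((h-T[2,3])/w[:,2])[:,None]
    return P@T[:3,:3].T+T[:3,3]
def show(name,n,k=2):
    p,d=ctrl.camera(n); cv2.imwrite(name,p[:,:,::-1]); return p,d
E
python3 - <<'E'
from h import *
for n in("scene","top"):
    z=np.load(f"/tmp/{n}0.npz");d=z['d']
    p,_=ctrl.camera(n)
    for t in ("stop_mid","start_top","punch","pad_rear"):
        r=ctrl.outline_of(t,n)
        if not r: print("none",t);continue
        m=cv2.erode(r[0]['mask'].astype(np.uint8),np.ones((3,3)))>0
        v,u=np.nonzero(m&(d>0)); P=pts(n,d,u,v)
        print(n,t,P.mean(0).round(4),np.percentile(P,[2,50,98],axis=0).round(3).tolist())
        if t=='punch':
            hi=P[(P[:,2]>.088)&(P[:,2]<.100)]
            lo=P[(P[:,2]>.024)&(P[:,2]<.034)]
            for q in(hi,lo):
                if len(q)>20: print(len(q),q[:,2].mean(),cv2.minAreaRect(q[:,:2].astype(np.float32)*1000))
    for t in ("water","cup","glue","stapler","staples","stamp","eraser"):
        r=ctrl.outline_of(t,n)
        if r:
            m=cv2.erode(r[0]['mask'].astype(np.uint8),np.ones((3,3)))>0
            v,u=np.nonzero(m&(d>0))
            if len(u): 
                P=pts(n,d,u,v); print(n,t,r[0]['score'],np.percentile(P,[3,50,97],axis=0).round(3).tolist())
E
```

```text
scene stop_mid [ 0.5337 -0.165   0.0619] [[0.477, -0.183, 0.044], [0.536, -0.165, 0.063], [0.574, -0.147, 0.071]]
scene start_top [ 0.5342 -0.1649  0.0614] [[0.477, -0.183, 0.04], [0.537, -0.165, 0.063], [0.575, -0.147, 0.071]]
scene punch [ 0.543  -0.0084  0.0447] [[0.458, -0.266, 0.01], [0.552, -0.007, 0.03], [0.604, 0.235, 0.104]]
2177 0.09454518746441984 ((532.5958862304688, 192.4897003173828), (107.02120971679688, 145.81398010253906), 88.72945404052734)
8384 0.029713089973557625 ((526.4627075195312, -16.4661865234375), (522.7351684570312, 149.7816925048828), 88.90560913085938)
scene pad_rear [ 0.535  -0.1643  0.0615] [[0.478, -0.183, 0.041], [0.538, -0.164, 0.063], [0.575, -0.147, 0.071]]
scene water 0.89 [[0.694, 0.161, 0.018], [0.717, 0.179, 0.121], [0.733, 0.202, 0.2]]
scene cup 0.66 [[0.628, -0.313, 0.006], [0.649, -0.284, 0.054], [0.695, -0.249, 0.085]]
scene glue 0.66 [[0.404, 0.079, 0.014], [0.417, 0.088, 0.058], [0.42, 0.1, 0.091]]
scene stapler 0.89 [[0.37, -0.275, 0.005], [0.388, -0.218, 0.027], [0.401, -0.163, 0.04]]
scene staples 0.8 [[0.656, -0.131, 0.012], [0.681, 
[... 722 characters left out ...]
0.5211 -0.1635  0.063 ] [[0.474, -0.182, 0.056], [0.521, -0.163, 0.063], [0.568, -0.145, 0.072]]
top water 0.64 [[0.67, 0.161, 0.039], [0.689, 0.182, 0.134], [0.717, 0.209, 0.201]]
top cup 0.89 [[0.627, -0.313, 0.003], [0.664, -0.293, 0.044], [0.689, -0.247, 0.084]]
top glue 0.61 [[0.397, 0.078, 0.061], [0.406, 0.086, 0.09], [0.416, 0.098, 0.093]]
top stapler 0.98 [[0.364, -0.274, 0.007], [0.381, -0.215, 0.038], [0.397, -0.161, 0.041]]
top staples 0.91 [[0.651, -0.129, 0.016], [0.672, -0.098, 0.02], [0.695, -0.069, 0.023]]
top stamp 0.82 [[0.67, 0.035, 0.017], [0.68, 0.048, 0.062], [0.693, 0.061, 0.074]]
top eraser 0.51 [[0.384, -0.021, 0.009], [0.403, -0.016, 0.012], [0.419, -0.009, 0.015]]
```

The images are clear. In the top view the stop is at about (420,216), the button at (246,208) and the green zone near (337,214). The depth heights agree with the given sizes: button 0.117, head 0.095, bed 0.030. The bed runs along world +y with roughly 1° of tilt. I'll move the closed fingers round to behind the rear pad, staying high.

```bash
python3 -m pendant '[{"hand":0,"dx":0.02,"dy":-0.024,"wz":1.4},{"hand":0,"dx":0.02,"dy":-0.024,"wz":1.4},{"hand":0,"dx":0.02,"dy":-0.024,"wz":1.4},{"hand":0,"dx":0.02,"dy":-0.024,"wz":1.4},{"hand":0,"dx":0.02,"dy":-0.024,"wz":1.4},{"hand":0,"dx":0.02,"dy":-0.024,"wz":1.4},{"hand":0,"dx":0.02,"dy":-0.024,"wz":1.4},{"hand":0,"dx":0.02,"dy":-0.024,"wz":1.4},{"hand":0,"dx":0.02,"dy":-0.024,"wz":1.4},{"hand":0,"dx":0.02,"dy":-0.024,"wz":1.4},{"hand":0,"dx":0.02,"dy":-0.024,"wz":1.4},{"hand":0,"dx":0.02,"dy":-0.024,"wz":1.4},{"hand":0,"dx":0.02,"dy":-0.024,"wz":1.4},{"hand":0,"dx":0.02,"dy":-0.024,"wz":1.4}]'
```

```text
validation failed for argument at $[0]...
```

```bash
python3 -m pendant '[{"hand":0,"dx":0.02,"dy":-0.024,"dz":0,"wx":0,"wy":0,"wz":1.4}]'
```

```text
time_s: 1.78
eef_pos: [0.2345, 0.5644, 0.2415]
tool_rot: [[-0.004, 0.322, 0.947], [0.001, 0.947, -0.322], [-1.0, 0.0, -0.004]]
contact_force: [-1.1, 1.0, -1.0]
width: 0.0757
```

```bash
python3 -m pendant '[{"hand":0,"dx":0.02,"dy":-0.024,"dz":0,"wx":0,"wy":0,"wz":1.4},{"hand":0,"dx":0.02,"dy":-0.024,"dz":0,"wx":0,"wy":0,"wz":1.4},{"hand":0,"dx":0.02,"dy":-0.024,"dz":0,"wx":0,"wy":0,"wz":1.4},{"hand":0,"dx":0.02,"dy":-0.024,"dz":0,"wx":0,"wy":0,"wz":1.4},{"hand":0,"dx":0.02,"dy":-0.024,"dz":0,"wx":0,"wy":0,"wz":1.4},{"hand":0,"dx":0.02,"dy":-0.024,"dz":0,"wx":0,"wy":0,"wz":1.4},{"hand":0,"dx":0.02,"dy":-0.024,"dz":0,"wx":0,"wy":0,"wz":1.4},{"hand":0,"dx":0.02,"dy":-0.024,"dz":0,"wx":0,"wy":0,"wz":1.4},{"hand":0,"dx":0.02,"dy":-0.024,"dz":0,"wx":0,"wy":0,"wz":1.4},{"hand":0,"dx":0.02,"dy":-0.024,"dz":0,"wx":0,"wy":0,"wz":1.4},{"hand":0,"dx":0.02,"dy":-0.024,"dz":0,"wx":0,"wy":0,"wz":1.4},{"hand":0,"dx":0.02,"dy":-0.024,"dz":0,"wx":0,"wy":0,"wz":1.4},{"hand":0,"dx":0.02,"dy":-0.024,"dz":0,"wx":0,"wy":0,"wz":1.4}]'
```

```text
time_s: 2.87
eef_pos: [0.5014, 0.2475, 0.2425]
tool_rot: [[0.0, 0.017, 1.0], [0.0, 1.0, -0.017], [-1.0, 0.0, 0.0]]
contact_force: [0.5, -0.1, 0.2]
width: -0.0004
```

```bash
python3 -m pendant '[{"hand":0,"dx":0.0014,"dy":-0.0345,"dz":0,"wx":0,"wy":0,"wz":0},{"hand":0,"dx":0.0014,"dy":-0.0345,"dz":0,"wx":0,"wy":0,"wz":0},{"hand":0,"dx":0.0014,"dy":-0.0345,"dz":0,"wx":0,"wy":0,"wz":0},{"hand":0,"dx":0.0014,"dy":-0.0345,"dz":0,"wx":0,"wy":0,"wz":0},{"hand":0,"dx":0.0014,"dy":-0.0345,"dz":0,"wx":0,"wy":0,"wz":0},{"hand":0,"dx":0.0014,"dy":-0.0345,"dz":0,"wx":0,"wy":0,"wz":0},{"hand":0,"dx":0.0014,"dy":-0.0345,"dz":0,"wx":0,"wy":0,"wz":0},{"hand":0,"dx":0.0014,"dy":-0.0345,"dz":0,"wx":0,"wy":0,"wz":0},{"hand":0,"dx":0.0014,"dy":-0.0345,"dz":0,"wx":0,"wy":0,"wz":0},{"hand":0,"dx":0.0014,"dy":-0.0345,"dz":0,"wx":0,"wy":0,"wz":0},{"hand":0,"dx":0.0014,"dy":-0.0345,"dz":0,"wx":0,"wy":0,"wz":0},{"hand":0,"dx":0.0014,"dy":-0.0345,"dz":0,"wx":0,"wy":0,"wz":0},{"hand":0,"dx":0.0014,"dy":-0.0345,"dz":0,"wx":0,"wy":0,"wz":0},{"hand":0,"dx":0.0014,"dy":-0.0345,"dz":0,"wx":0,"wy":0,"wz":0},{"hand":0,"dx":0,"dy":0,"dz":0,"wx":0,"wy":0,"wz":0}]'
```

```text
time_s: 4.12
eef_pos: [0.518, -0.2425, 0.2426]
tool_rot: [[-0.0, 0.028, 1.0], [-0.004, 1.0, -0.028], [-1.0, -0.004, -0.0]]
contact_force: [-3.1, 0.1, 0.1]
width: 0.0003
```

Run:
```python
from h import *
print(ctrl.camera_params("wrist"))
s=ctrl.read_state(); p,d=show("pics/wrist1.png","wrist"); show("pics/top1.png","top")
np.savez("/tmp/w1.npz",p=p,d=d,e=s['eef_pos'],R=s['tool_rot']); print(s['eef_pos'],s['contact_force'],s['time_s'])
```

```text
{'intrinsics': array([[329.3023794 ,   0.        , 320.32834556],
       [  0.        , 329.3023794 , 202.10636517],
       [  0.        ,   0.        ,   1.        ]]), 'k1': -0.06194879160237949, 'T_tool_cam': array([[-7.93560249e-04, -2.68528535e-01,  9.63271403e-01,
        -1.31474844e-01],
       [ 9.99999677e-01, -8.77661620e-05,  7.99351327e-04,
        -4.19796170e-04],
       [-1.30106006e-04,  9.63271726e-01,  2.68528518e-01,
        -6.87832092e-02],
       [ 0.00000000e+00,  0.00000000e+00,  0.00000000e+00,
         1.00000000e+00]])}
[ 0.51798745 -0.2425245   0.24261775] [-3.08131877  0.05962128  0.05839965] 4.1167
```

View pics/wrist1.png

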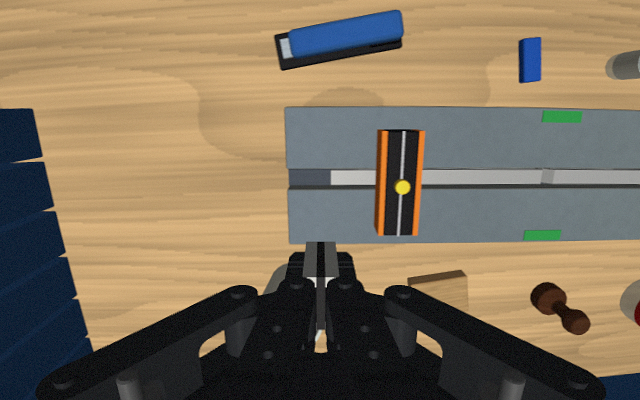

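View pics/top1.png

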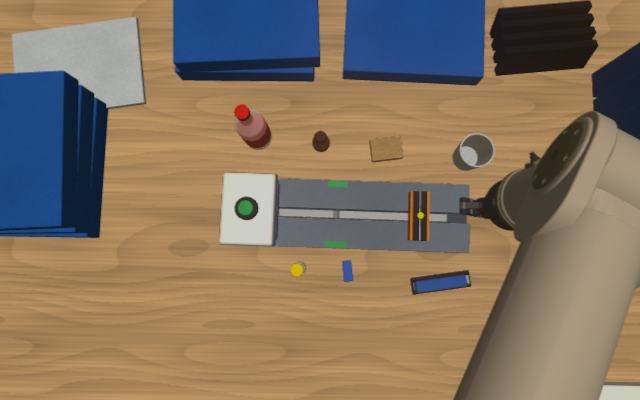

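The wrist view shows the rear orange pad at about (380,185), with the fingers behind it at column 320 and the bed below clear. The top view agrees. Next I descend to pad height.

```bash
python3 -m pendant '[{"hand":0,"dx":0.0003,"dy":0,"dz":-0.02,"wx":0,"wy":0,"wz":0},{"hand":0,"dx":0.0003,"dy":0,"dz":-0.02,"wx":0,"wy":0,"wz":0},{"hand":0,"dx":0.0003,"dy":0,"dz":-0.02,"wx":0,"wy":0,"wz":0},{"hand":0,"dx":0.0003,"dy":0,"dz":-0.02,"wx":0,"wy":0,"wz":0},{"hand":0,"dx":0.0003,"dy":0,"dz":-0.02,"wx":0,"wy":0,"wz":0},{"hand":0,"dx":0.0003,"dy":0,"dz":-0.02,"wx":0,"wy":0,"wz":0},{"hand":0,"dx":0.0003,"dy":0,"dz":-0.02,"wx":0,"wy":0,"wz":0},{"hand":0,"dx":0.0003,"dy":0,"dz":-0.02,"wx":0,"wy":0,"wz":0},{"hand":0,"dx":0.0003,"dy":0,"dz":-0.015,"wx":0,"wy":0,"wz":0},{"hand":0,"dx":0,"dy":0,"dz":-0.010,"wx":0,"wy":0,"wz":0},{"hand":0,"dx":0,"dy":0,"dz":-0.005,"wx":0,"wy":0,"wz":0},{"hand":0,"dx":0,"dy":0,"dz":0,"wx":0,"wy":0,"wz":0},{"hand":0,"dx":0,"dy":0,"dz":0,"wx":0,"wy":0,"wz":0}]'
```

```text
time_s: 5.3
eef_pos: [0.5234, -0.2339, 0.0529]
tool_rot: [[0.001, 0.018, 1.0], [-0.0, 1.0, -0.018], [-1.0, -0.0, 0.001]]
contact_force: [0.8, -0.3, 0.8]
width: -0.0001
```

```bash
python3 -m pendant '[{"hand":0,"dx":0,"dy":0.01,"dz":0,"wx":0,"wy":0,"wz":0},{"hand":0,"dx":0,"dy":0.01,"dz":0,"wx":0,"wy":0,"wz":0},{"hand":0,"dx":0,"dy":0.006,"dz":0,"wx":0,"wy":0,"wz":0},{"hand":0,"dx":0,"dy":0.004,"dz":0,"wx":0,"wy":0,"wz":0},{"hand":0,"dx":0,"dy":0.004,"dz":0,"wx":0,"wy":0,"wz":0},{"hand":0,"dx":0,"dy":0.004,"dz":0,"wx":0,"wy":0,"wz":0},{"hand":0,"dx":0,"dy":0.004,"dz":0,"wx":0,"wy":0,"wz":0},{"hand":0,"dx":0,"dy":0.004,"dz":0,"wx":0,"wy":0,"wz":0},{"hand":0,"dx":0,"dy":0.004,"dz":0,"wx":0,"wy":0,"wz":0}]'
```

```text
time_s: 6.05
eef_pos: [0.5235, -0.187, 0.0528]
tool_rot: [[0.002, 0.021, 1.0], [-0.004, 1.0, -0.021], [-1.0, -0.004, 0.002]]
contact_force: [3.6, -7.7, -4.5]
width: -0.0
```

In contact, pushing at about 7 N.

```bash
python3 -m pendant '[{"hand":0,"dx":0,"dy":0.007,"dz":0,"wx":0,"wy":0,"wz":0},{"hand":0,"dx":0,"dy":0.009,"dz":0,"wx":0,"wy":0,"wz":0},{"hand":0,"dx":0,"dy":0.009,"dz":0,"wx":0,"wy":0,"wz":0},{"hand":0,"dx":0,"dy":0.009,"dz":0,"wx":0,"wy":0,"wz":0},{"hand":0,"dx":0,"dy":0.009,"dz":0,"wx":0,"wy":0,"wz":0},{"hand":0,"dx":0,"dy":0.009,"dz":0,"wx":0,"wy":0,"wz":0},{"hand":0,"dx":0,"dy":0.009,"dz":0,"wx":0,"wy":0,"wz":0},{"hand":0,"dx":0,"dy":0.009,"dz":0,"wx":0,"wy":0,"wz":0},{"hand":0,"dx":0,"dy":0.009,"dz":0,"wx":0,"wy":0,"wz":0},{"hand":0,"dx":0,"dy":0.009,"dz":0,"wx":0,"wy":0,"wz":0},{"hand":0,"dx":0,"dy":0.009,"dz":0,"wx":0,"wy":0,"wz":0},{"hand":0,"dx":0,"dy":0.009,"dz":0,"wx":0,"wy":0,"wz":0},{"hand":0,"dx":0,"dy":0.006,"dz":0,"wx":0,"wy":0,"wz":0},{"hand":0,"dx":0,"dy":0.003,"dz":0,"wx":0,"wy":0,"wz":0},{"hand":0,"dx":0,"dy":0.001,"dz":0,"wx":0,"wy":0,"wz":0},{"hand":0,"dx":0,"dy":0,"dz":0,"wx":0,"wy":0,"wz":0}]'
```

```text
time_s: 7.38
eef_pos: [0.5242, -0.0694, 0.0531]
tool_rot: [[0.003, 0.02, 1.0], [-0.002, 1.0, -0.02], [-1.0, -0.002, 0.003]]
contact_force: [1.9, -2.7, 1.0]
width: 0.0001
```

Run:
```python
from h import *
s=ctrl.read_state(); p,d=show("pics/top2.png","top")
c=p[150:270,210:480]; cv2.imwrite("pics/top2c.png",cv2.resize(c[:,:,::-1],None,fx=2.9,fy=2.9,interpolation=cv2.INTER_CUBIC))
for r in ctrl.outline_of("pad_rear","top")[:1]:
    v,u=np.nonzero(r['mask']&(d>0)); P=pts("top",d,u,v); P=P[(P[:,2]>.055)&(P[:,2]<.08)]; print(r['score'],np.percentile(P,[2,50,98],axis=0).round(4).tolist())
print(s['eef_pos'],s['contact_force'],s['time_s'])
```

```text
0.68 [[0.4895, -0.0291, 0.0592], [0.5533, -0.02, 0.063], [0.5726, -0.0155, 0.0665]]
[ 0.52417886 -0.06935146  0.05309826] [ 1.85223517 -2.72129445  1.04930837] 7.3833
```

View pics/top2c.png

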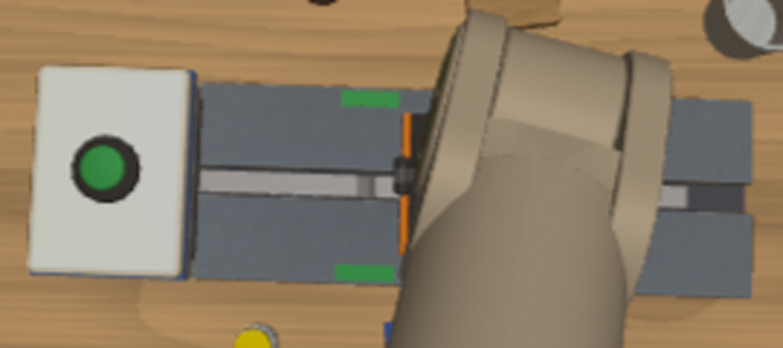

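The stop is moving: its front pad is at about (405,185) in the crop, just reaching the green zone (stop about 0.145 m). Now I go slowly and watch the force.

```bash
python3 -m pendant '[{"hand":0,"dx":0,"dy":0.003,"dz":0,"wx":0,"wy":0,"wz":0},{"hand":0,"dx":0,"dy":0.003,"dz":0,"wx":0,"wy":0,"wz":0},{"hand":0,"dx":0,"dy":0.003,"dz":0,"wx":0,"wy":0,"wz":0},{"hand":0,"dx":0,"dy":0.003,"dz":0,"wx":0,"wy":0,"wz":0},{"hand":0,"dx":0,"dy":0.003,"dz":0,"wx":0,"wy":0,"wz":0},{"hand":0,"dx":0,"dy":0.003,"dz":0,"wx":0,"wy":0,"wz":0},{"hand":0,"dx":0,"dy":0.002,"dz":0,"wx":0,"wy":0,"wz":0}]'
```

```text
time_s: 8.07
eef_pos: [0.524, -0.0501, 0.053]
tool_rot: [[0.003, 0.021, 1.0], [-0.002, 1.0, -0.021], [-1.0, -0.002, 0.003]]
contact_force: [4.8, -7.0, 0.1]
width: -0.0005
```

```bash
python3 -m pendant '[{"hand":0,"dx":0,"dy":0.0015,"dz":0,"wx":0,"wy":0,"wz":0},{"hand":0,"dx":0,"dy":0.0015,"dz":0,"wx":0,"wy":0,"wz":0}]'
```

```text
time_s: 8.23
eef_pos: [0.5241, -0.0471, 0.053]
tool_rot: [[0.003, 0.021, 1.0], [-0.002, 1.0, -0.021], [-1.0, -0.002, 0.003]]
contact_force: [4.4, -6.7, -0.0]
width: 0.0001
```

```bash
python3 -m pendant '[{"hand":0,"dx":0,"dy":0.0015,"dz":0,"wx":0,"wy":0,"wz":0},{"hand":0,"dx":0,"dy":0.0015,"dz":0,"wx":0,"wy":0,"wz":0}]'
```

```text
time_s: 8.4
eef_pos: [0.5242, -0.0442, 0.053]
tool_rot: [[0.003, 0.021, 1.0], [-0.002, 1.0, -0.021], [-1.0, -0.002, 0.003]]
contact_force: [5.2, -6.5, -0.4]
width: -0.0002
```

```bash
python3 -m pendant '[{"hand":0,"dx":0,"dy":0.001,"dz":0,"wx":0,"wy":0,"wz":0},{"hand":0,"dx":0,"dy":0.001,"dz":0,"wx":0,"wy":0,"wz":0}]'
```

```text
time_s: 8.57
eef_pos: [0.5241, -0.042, 0.0529]
tool_rot: [[0.003, 0.02, 1.0], [-0.002, 1.0, -0.02], [-1.0, -0.002, 0.003]]
contact_force: [4.9, -5.7, 0.5]
width: -0.0004
```

```bash
python3 -m pendant '[{"hand":0,"dx":0,"dy":0.001,"dz":0,"wx":0,"wy":0,"wz":0},{"hand":0,"dx":0,"dy":0.001,"dz":0,"wx":0,"wy":0,"wz":0}]'
```

```text
time_s: 8.73
eef_pos: [0.5241, -0.04, 0.053]
tool_rot: [[0.003, 0.02, 1.0], [-0.002, 1.0, -0.02], [-1.0, -0.002, 0.003]]
contact_force: [4.5, -6.6, 1.0]
width: -0.0001
```

```bash
python3 -m pendant '[{"hand":0,"dx":0,"dy":0.001,"dz":0,"wx":0,"wy":0,"wz":0},{"hand":0,"dx":0,"dy":0.001,"dz":0,"wx":0,"wy":0,"wz":0}]'
```

```text
time_s: 8.9
eef_pos: [0.5241, -0.0381, 0.0529]
tool_rot: [[0.003, 0.021, 1.0], [-0.002, 1.0, -0.021], [-1.0, -0.002, 0.003]]
contact_force: [4.8, -7.5, 0.6]
width: -0.0
```

```bash
python3 -m pendant '[{"hand":0,"dx":0,"dy":0.001,"dz":0,"wx":0,"wy":0,"wz":0},{"hand":0,"dx":0,"dy":0.001,"dz":0,"wx":0,"wy":0,"wz":0}]'
```

```text
time_s: 9.07
eef_pos: [0.5241, -0.0361, 0.0529]
tool_rot: [[0.003, 0.021, 1.0], [-0.002, 1.0, -0.021], [-1.0, -0.002, 0.003]]
contact_force: [4.7, -5.9, 1.1]
width: -0.0001
```

```bash
python3 -m pendant '[{"hand":0,"dx":0,"dy":0.001,"dz":0,"wx":0,"wy":0,"wz":0},{"hand":0,"dx":0,"dy":0.001,"dz":0,"wx":0,"wy":0,"wz":0}]'
```

```text
time_s: 9.23
eef_pos: [0.5241, -0.034, 0.053]
tool_rot: [[0.003, 0.021, 1.0], [-0.002, 1.0, -0.021], [-1.0, -0.002, 0.003]]
contact_force: [5.4, -6.1, 0.1]
width: -0.0001
```

```bash
python3 -m pendant '[{"hand":0,"dx":0,"dy":0.001,"dz":0,"wx":0,"wy":0,"wz":0},{"hand":0,"dx":0,"dy":0.001,"dz":0,"wx":0,"wy":0,"wz":0}]'
```

```text
time_s: 9.4
eef_pos: [0.5241, -0.032, 0.053]
tool_rot: [[0.003, 0.021, 1.0], [-0.002, 1.0, -0.021], [-1.0, -0.002, 0.003]]
contact_force: [4.4, -6.9, 0.8]
width: -0.0002
```

```bash
python3 -m pendant '[{"hand":0,"dx":0,"dy":0.001,"dz":0,"wx":0,"wy":0,"wz":0},{"hand":0,"dx":0,"dy":0.001,"dz":0,"wx":0,"wy":0,"wz":0}]'
```

```text
time_s: 9.57
eef_pos: [0.5231, -0.0287, 0.0525]
tool_rot: [[0.0, 0.02, 1.0], [-0.0, 1.0, -0.02], [-1.0, -0.0, 0.0]]
contact_force: [0.8, -1.6, 0.9]
width: 0.0004
```

The force dipped from 6.9 to about 1.6 N, which looks like the jump. I advance gently to find the block.

```bash
python3 -m pendant '[{"hand":0,"dx":0,"dy":0.001,"dz":0,"wx":0,"wy":0,"wz":0},{"hand":0,"dx":0,"dy":0.001,"dz":0,"wx":0,"wy":0,"wz":0}]'
```

```text
time_s: 9.73
eef_pos: [0.5223, -0.0255, 0.052]
tool_rot: [[-0.001, 0.018, 1.0], [0.001, 1.0, -0.018], [-1.0, 0.001, -0.001]]
contact_force: [-0.2, 0.0, -0.4]
width: 0.0002
```

```bash
python3 -m pendant '[{"hand":0,"dx":0,"dy":0.001,"dz":0,"wx":0,"wy":0,"wz":0},{"hand":0,"dx":0,"dy":0.001,"dz":0,"wx":0,"wy":0,"wz":0}]'
```

```text
time_s: 9.9
eef_pos: [0.5224, -0.0242, 0.052]
tool_rot: [[-0.001, 0.018, 1.0], [-0.0, 1.0, -0.018], [-1.0, -0.0, -0.001]]
contact_force: [-1.4, -4.3, -1.0]
width: -0.0001
```

```bash
python3 -m pendant '[{"hand":0,"dx":0,"dy":0.001,"dz":0,"wx":0,"wy":0,"wz":0},{"hand":0,"dx":0,"dy":0,"dz":0,"wx":0,"wy":0,"wz":0}]'
```

```text
time_s: 10.07
eef_pos: [0.5224, -0.0241, 0.052]
tool_rot: [[-0.001, 0.019, 1.0], [-0.001, 1.0, -0.019], [-1.0, -0.001, -0.001]]
contact_force: [-2.0, -3.7, -1.2]
width: -0.0002
```

```bash
python3 -m pendant '[{"hand":0,"dx":0,"dy":0.001,"dz":0,"wx":0,"wy":0,"wz":0},{"hand":0,"dx":0,"dy":0,"dz":0,"wx":0,"wy":0,"wz":0}]'
```

```text
time_s: 10.23
eef_pos: [0.5223, -0.0239, 0.052]
tool_rot: [[-0.001, 0.02, 1.0], [-0.002, 1.0, -0.02], [-1.0, -0.002, -0.001]]
contact_force: [-0.8, -7.3, -0.3]
width: 0.0006
```

```bash
python3 -m pendant '[{"hand":0,"dx":0,"dy":0.001,"dz":0,"wx":0,"wy":0,"wz":0},{"hand":0,"dx":0,"dy":0.0005,"dz":0,"wx":0,"wy":0,"wz":0},{"hand":0,"dx":0,"dy":0,"dz":0,"wx":0,"wy":0,"wz":0}]'
```

```text
time_s: 10.48
eef_pos: [0.5223, -0.0236, 0.0521]
tool_rot: [[-0.001, 0.021, 1.0], [-0.003, 1.0, -0.021], [-1.0, -0.003, -0.001]]
contact_force: [-0.5, -9.4, -1.8]
width: -0.0001
```

The stop is blocked: the force rises to 9.4 N, above the 7 N sliding force, with no motion. I back off, rise and look.

```bash
python3 -m pendant '[{"hand":0,"dx":0,"dy":-0.008,"dz":0,"wx":0,"wy":0,"wz":0},{"hand":0,"dx":0,"dy":-0.015,"dz":0,"wx":0,"wy":0,"wz":0},{"hand":0,"dx":0,"dy":-0.015,"dz":0,"wx":0,"wy":0,"wz":0},{"hand":0,"dx":0,"dy":-0.005,"dz":0.01,"wx":0,"wy":0,"wz":0},{"hand":0,"dx":0,"dy":0,"dz":0.025,"wx":0,"wy":0,"wz":0},{"hand":0,"dx":0,"dy":0,"dz":0.03,"wx":0,"wy":0,"wz":0},{"hand":0,"dx":0,"dy":0,"dz":0.03,"wx":0,"wy":0,"wz":0},{"hand":0,"dx":0,"dy":0,"dz":0.025,"wx":0,"wy":0,"wz":0},{"hand":0,"dx":0,"dy":0,"dz":0.01,"wx":0,"wy":0,"wz":0},{"hand":0,"dx":0,"dy":0,"dz":0,"wx":0,"wy":0,"wz":0},{"hand":0,"dx":0,"dy":0,"dz":0,"wx":0,"wy":0,"wz":0}]'
python3 - <<'E'
from h import *
s=ctrl.read_state(); p,d=show("pics/wrist3.png","wrist")
R=s['tool_rot'];T=np.eye(4);T[:3,:3]=R;T[:3,3]=s['eef_pos'];T=T@ctrl.camera_params("wrist")['T_tool_cam']
h=cv2.cvtColor(p,cv2.COLOR_RGB2HSV)
for nm,lo,hi in(("yellow",(22,120,120),(35,255,255)),("green",(45,100,60),(85,255,255)),("orange",(5,150,120),(18,255,255))):
    m=cv2.inRange(h,lo,hi); n,_,st,ce=cv2.connectedComponentsWithStats(m)
    for i in range(1,n):
        if st[i,4]>40:
            v,u=np.nonzero((_==i)&(d>0)); P=pts("wrist",d,u,v,T); print(nm,ce[i].round(),st[i,4],np.median(P,0).round(4),np.percentile(P,[3,97],axis=0).round(4).tolist())
top,_=show("pics/top3.png","top"); sc,dd=show("pics/scene3.png","scene")
cv2.imwrite("pics/scene3c.png",cv2.resize(sc[140:280,160:430,::-1],None,fx=2.9,fy=2.9,interpolation=cv2.INTER_CUBIC))
E
```

```text
time_s: 11.4
eef_pos: [0.5231, -0.0631, 0.1825]
tool_rot: [[0.001, 0.018, 1.0], [0.001, 1.0, -0.018], [-1.0, 0.001, 0.001]]
contact_force: [-0.1, 0.4, -0.2]
width: -0.0001
yellow [549.  32.] 1409 [0.4055 0.087  0.0897] [[0.3932, 0.0769, 0.0803], [0.4167, 0.0995, 0.0912]]
yellow [412. 201.] 244 [0.5238 0.0089 0.0665] [[0.5181, 0.0028, 0.0636], [0.5297, 0.0151, 0.0677]]
green [406. 114.] 765 [0.4581 0.0098 0.0307] [[0.4523, -0.0103, 0.0293], [0.4638, 0.0306, 0.032]]
green [394. 261.] 304 [0.5926 0.0031 0.0309] [[0.5749, -0.0136, 0.0296], [0.5961, 0.0277, 0.0631]]
orange [389. 195.] 946 [ 0.5198 -0.0084  0.0624] [[0.4745, -0.0111, 0.0583], [0.5716, -0.0053, 0.0637]]
orange [433. 195.] 813 [0.5204 0.0265 0.0625] [[0.4748, 0.0237, 0.0611], [0.5725, 0.0294, 0.0637]]
```

View pics/wrist3.png

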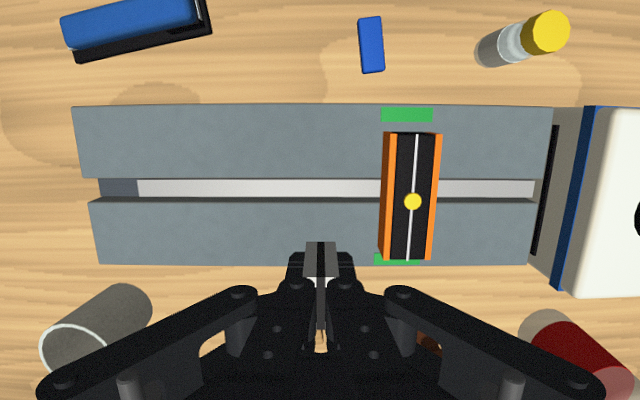

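View pics/scene3c.png

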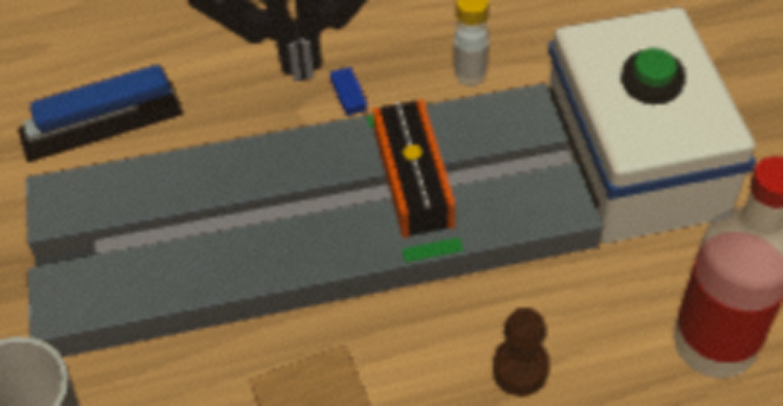

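The pin top now reads z 0.0665, 4 mm above the stop (it was about 0.0715 before), so it has dropped. The stop's middle is at y≈0.009, inside the green zone centred at 0.010. Bystanders look untouched. Now I move over the button.

```bash
python3 -m pendant '[{"hand":0,"dx":0.0004,"dy":0.02,"dz":0,"wx":0,"wy":0,"wz":0},{"hand":0,"dx":0.0004,"dy":0.0285,"dz":0,"wx":0,"wy":0,"wz":0},{"hand":0,"dx":0.0004,"dy":0.0285,"dz":0,"wx":0,"wy":0,"wz":0},{"hand":0,"dx":0.0004,"dy":0.0285,"dz":0,"wx":0,"wy":0,"wz":0},{"hand":0,"dx":0.0004,"dy":0.0285,"dz":0,"wx":0,"wy":0,"wz":0},{"hand":0,"dx":0.0004,"dy":0.0285,"dz":0,"wx":0,"wy":0,"wz":0},{"hand":0,"dx":0.0004,"dy":0.0285,"dz":0,"wx":0,"wy":0,"wz":0},{"hand":0,"dx":0.0004,"dy":0.0285,"dz":0,"wx":0,"wy":0,"wz":0},{"hand":0,"dx":0.0004,"dy":0.0285,"dz":0,"wx":0,"wy":0,"wz":0},{"hand":0,"dx":0.0004,"dy":0.009,"dz":0,"wx":0,"wy":0,"wz":0},{"hand":0,"dx":0,"dy":0,"dz":0,"wx":0,"wy":0,"wz":0},{"hand":0,"dx":0,"dy":0,"dz":-0.01,"wx":0,"wy":0,"wz":0},{"hand":0,"dx":0,"dy":0,"dz":-0.015,"wx":0,"wy":0,"wz":0},{"hand":0,"dx":0,"dy":0,"dz":-0.01,"wx":0,"wy":0,"wz":0},{"hand":0,"dx":0,"dy":0,"dz":-0.005,"wx":0,"wy":0,"wz":0},{"hand":0,"dx":0,"dy":0,"dz":0,"wx":0,"wy":0,"wz":0}]'
python3 - <<'E'
from h import *
show("pics/wrist4.png","wrist"); sc,dd=show("pics/scene4.png","scene")
cv2.imwrite("pics/scene4c.png",cv2.resize(sc[100:240,240:460,::-1],None,fx=3.5,fy=3.5,interpolation=cv2.INTER_CUBIC))
E
```

```text
time_s: 12.88
eef_pos: [0.5261, 0.1915, 0.1404]
tool_rot: [[-0.003, 0.021, 1.0], [-0.002, 1.0, -0.021], [-1.0, -0.002, -0.003]]
contact_force: [-0.8, 0.6, 0.5]
width: -0.0001
```

View pics/wrist4.png

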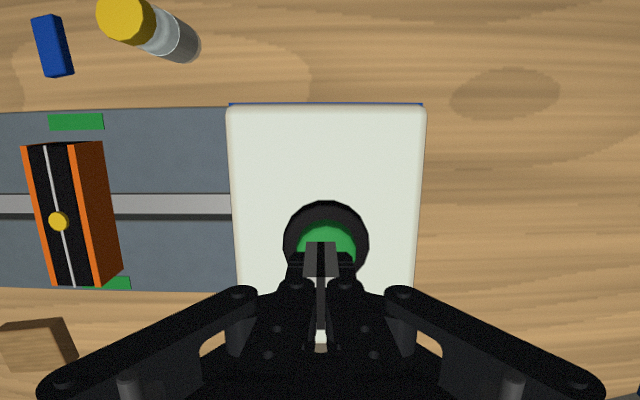

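View pics/scene4c.png

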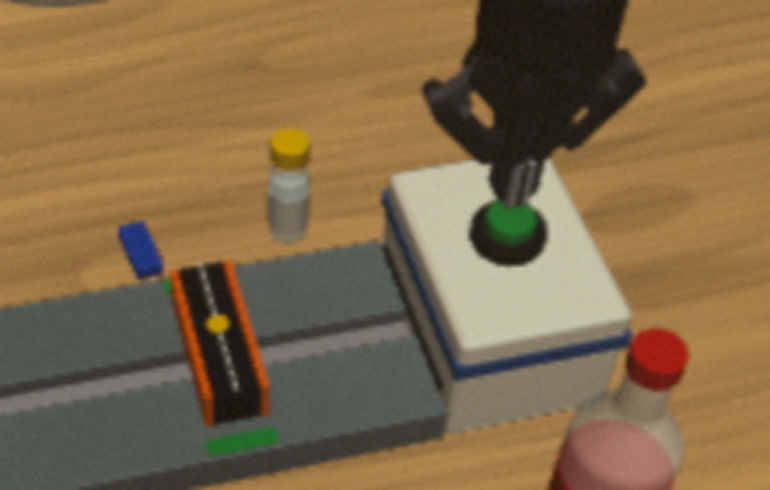

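The fingertips are centred above the button at about (327,240) in the wrist view. Pressing now.

```bash
python3 -m pendant '[{"hand":0,"dx":0,"dy":0.001,"dz":-0.004,"wx":0,"wy":0,"wz":0},{"hand":0,"dx":0,"dy":0.001,"dz":-0.004,"wx":0,"wy":0,"wz":0},{"hand":0,"dx":0,"dy":0,"dz":-0.004,"wx":0,"wy":0,"wz":0},{"hand":0,"dx":0,"dy":0,"dz":-0.002,"wx":0,"wy":0,"wz":0},{"hand":0,"dx":0,"dy":0,"dz":-0.002,"wx":0,"wy":0,"wz":0},{"hand":0,"dx":0,"dy":0,"dz":-0.002,"wx":0,"wy":0,"wz":0},{"hand":0,"dx":0,"dy":0,"dz":-0.0015,"wx":0,"wy":0,"wz":0},{"hand":0,"dx":0,"dy":0,"dz":0,"wx":0,"wy":0,"wz":0}]'
```

```text
time_s: 13.65
eef_pos: [0.5267, 0.1955, 0.1228]
tool_rot: [[-0.0, 0.018, 1.0], [0.0, 1.0, -0.018], [-1.0, 0.0, -0.0]]
contact_force: [-3.3, 0.7, 4.6]
width: -0.0001
```

```bash
python3 -m pendant '[{"hand":0,"dx":0,"dy":0,"dz":-0.0015,"wx":0,"wy":0,"wz":0},{"hand":0,"dx":0,"dy":0,"dz":-0.0015,"wx":0,"wy":0,"wz":0},{"hand":0,"dx":0,"dy":0,"dz":0,"wx":0,"wy":0,"wz":0}]'
```

```text
time_s: 13.9
eef_pos: [0.5269, 0.1955, 0.1219]
tool_rot: [[0.0, 0.019, 1.0], [0.001, 1.0, -0.019], [-1.0, 0.001, 0.0]]
contact_force: [-9.2, -2.5, 19.0]
width: -0.0001
```

The button has bottomed out: the force jumped to 19 N with the tip at 0.111. Releasing and retreating upward.

```bash
python3 -m pendant '[{"hand":0,"dx":0,"dy":0,"dz":0.006,"wx":0,"wy":0,"wz":0},{"hand":0,"dx":0,"dy":0,"dz":0.012,"wx":0,"wy":0,"wz":0},{"hand":0,"dx":0,"dy":0,"dz":0.025,"wx":0,"wy":0,"wz":0},{"hand":0,"dx":0,"dy":0,"dz":0.03,"wx":0,"wy":0,"wz":0},{"hand":0,"dx":0,"dy":0,"dz":0.03,"wx":0,"wy":0,"wz":0},{"hand":0,"dx":0,"dy":0,"dz":0.015,"wx":0,"wy":0,"wz":0},{"hand":0,"dx":0,"dy":0,"dz":0,"wx":0,"wy":0,"wz":0},{"hand":0,"dx":0,"dy":0,"dz":0,"wx":0,"wy":0,"wz":0},{"hand":0,"dx":0,"dy":0,"dz":0,"wx":0,"wy":0,"wz":0}]'
python3 - <<'E'
from h import *
s=ctrl.read_state(); p,d=show("pics/wrist5.png","wrist")
T=np.eye(4);T[:3,:3]=s['tool_rot'];T[:3,3]=s['eef_pos'];T=T@ctrl.camera_params("wrist")['T_tool_cam']
h=cv2.cvtColor(p,cv2.COLOR_RGB2HSV)
for nm,lo,hi in(("yellow",(22,120,120),(35,255,255)),("green",(45,100,60),(85,255,255)),("orange",(5,150,120),(18,255,255))):
    m=cv2.inRange(h,lo,hi); n,_,st,ce=cv2.connectedComponentsWithStats(m)
    for i in range(1,n):
        if st[i,4]>40:
            v,u=np.nonzero((_==i)&(d>0)); P=pts("wrist",d,u,v,T); print(nm,ce[i].round(),np.median(P,0).round(4))
show("pics/scene5.png","scene"); print(s['contact_force'])
E
```

```text
time_s: 14.65
eef_pos: [0.5265, 0.195, 0.2369]
tool_rot: [[-0.001, 0.019, 1.0], [-0.001, 1.0, -0.019], [-1.0, -0.001, -0.001]]
contact_force: [-0.3, -0.1, -0.4]
width: 0.0003
yellow [185.  46.] [0.4043 0.0891 0.0897]
yellow [128. 188.] [0.5242 0.0099 0.0663]
green [138. 117.] [0.4581 0.01   0.0304]
green [319. 201.] [0.5268 0.1938 0.1168]
green [157. 239.] [0.5916 0.0118 0.0307]
orange [113. 184.] [ 0.5209 -0.008   0.0622]
orange [147. 184.] [0.5216 0.027  0.0623]
[-0.28934768 -0.13908526 -0.4461653 ]
```

View pics/scene5.png

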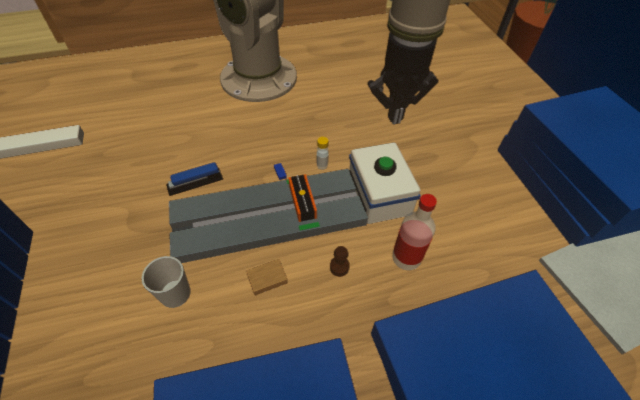

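The pin is still down (z 0.0663), the button is back up (0.1168), and the stop is still in the green zone at about (303,197) in the scene view. The bystanders are where they were, and the hand is clear of everything. Handing in.

```bash
python3 -c "
from cell import ctrl
print(ctrl.sign_off())"
```

```text
the job is handed in; nothing more can be done
None
```

The paper stop is clicked into its catch in the green zone, and the start button was then pressed fully down and released. I handed the job in at about 15 s of robot time; the sign-off gives no verdict.

- **Stop:** I pushed the rear pad with the closed fingertips at about 6–7 N. The force then dipped to nothing as the stop jumped, and it was blocked at 9.4 N, where I stopped. That is just under the suggested 10–15 N, but the camera confirmed the click.
- **Button:** I pressed it until it bottomed out at 19 N, with the tip about 6 mm below the raised height, and then let go.
- **Last checks:**
  - The pin top reads 66.3 mm, about 3 mm above the stop's top and close to the 4 mm for a dropped pin. It read about 71–72 mm at the start.
  - The stop's middle is at y ≈ 0.0095 m, against 0.010 m for the green zone's middle, which is about 0.19 m of travel.
  - The button top is back at 116.8 mm.
  - The wrist force is near 0, the gripper is clear, and by eye the bystanders are where they started.

No check failed or disagreed. Some of the networks' labels were wrong: in the scene view the stamp and the start button were both taken for the stop, and in the top view the stop was taken for the stapler. I left those readings out and used colour and depth instead.

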